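# Build a tier on the kiln batt

### The arm

A 6-joint arm with a two-finger parallel gripper is mounted at the origin on the work surface. World frame = base frame: x ahead of the robot, y to its left, z up, the work surface at z = 0. Lengths are in m, angles in rad, forces in N, time in s.
With the tool pointing down it reaches from about 0.425 to 0.95 m from the base axis. Payload 3.5 kg.
Tool frame: the origin (TCP) lies between the finger pads; the fingertips stand 19 mm ahead of it and the grasp point (between the pads) is the TCP; z points along the fingers, y is the line along which they close (so a half turn about z gives the same grasp; the last joint's range is limited). The gripper opens to 85 mm and grips with 20 to 120 N. Pads are 22 mm wide; open, the fingers measure 114 mm over their backs; the gripper's body (76 mm by 85 mm) begins 54 mm behind the grasp point. The pads swing forward as they close: fully open they stand 13 mm farther back than shut.
Start: joints at [1.162, 0.286, 1.577, -0, 1.279, -0.15], TCP at [0.173, 0.653, 0.25] pointing down, gripper open.
Joint ranges: [-2.77, 2.77], [-0.9, 2.22], [0.21, 2.48], [-1.53, 4.67], [0.24, 2.81], [-2.84, 2.84]. Speed limits (rad/s): [2.79, 2.79, 3.14, 3.14, 3.14, 3.14].

### API

Orientations are given as a unit quaternion [x, y, z, w].
In Python, from plant import get_state, cams, ctrl gives the robot as it stands. The module is installed in compiled form; this text tells all that it offers.
- The arm moves only by the tool jog_arm, never from a script. Its argument "deltas" is text: rows parted by semicolons, each of 6 numbers parted by spaces: the shift along the world's x, y, z normalised to -1 to 1, where 1 is 0.02 m, then the turn, a rotation vector about the world's x, y, z normalised to -1 to 1, where 1 is 0.1 rad. In form: x y z ax ay az; .... A call has 1 to 20 rows; each row shifts and turns the commanded pose from where the row before left it; what a row does not reach is not made up. A row lasts 1/8 s, in which the tool goes at most 62.5 mm and 10.7 degrees, less where a joint would pass 70% of its speed; a pose out of reach is approached as far as the arm can. A call with a number of a shift or a turn outside -1 to 1 is refused whole. A call with a gripper value outside its range is refused whole. "gripper" is the opening, from 0 (shut) to 1 (fully open), set as the call begins (left out, the last holds). The fingers move at their own pace and stop on an object; "squeeze" is the grip in N (left out, the last holds). Time passes only in rows, so rows that do not move let the fingers close. It gives the time, the measured TCP pose, the force, the opening and the grip force at its end, in the units of the state.
- get_state(): the state, without advancing time (a new reading comes with each control period).
- cams.read_camera(name): name is "scene" or "top"; returns a dict with "color" (480x640x3 uint8, blue, green, red), "vfov" (degrees; the focal length in pixels is half the picture's height over the tangent of half this angle, whatever the lens; pixels are square), "cx", "cy" (the principal point, pixels), "rvec" (rotation vector, rad) and "tvec" (3), from world to camera coordinates, as OpenCV has them. Camera axes: x right, y down, z forward; pixel columns grow to the right and rows downward; lengths in m; the calibration is good to about 2 mm. A picture is of the moment at which its call begins. There is no depth.
- ctrl.sign_off(): hands the job in; it is judged then, once.
The state is a dict: "time": time; "qpos": joint angles; "dq": joint speeds; "joint_efforts": joint torques, N m; "eef_pos": TCP position; "tcp_rot": TCP orientation; "contact_force": force on the tool from outside, world axes, zero at the start; "wrist_torque": the same for the moment, N m; "opening": opening from 0.0 (shut) to 1.0 (fully open); "finger_force": force on a finger pad.
Only numpy, scipy, OpenCV 4.12 (cv2) and the standard library are available. Lean on these libraries where they do the work, as an engineer would, in place of code of your own. Each camera call takes 0.05 s, during which the arm holds its last target. There are 200 camera calls.

### The job

Build one tier for the kiln on the batt: stand the tall round prop on the middle of the round setter and the tall square prop on the middle of the square setter, with the little cup upright on the batt midway between them. Then lay the flat shelf centrally and squarely across the two props, along the batt, and sit the rabbit upright on the shelf directly above the square prop. Leave the short prop and the jar where they are, and never lay or tip the rabbit over.

Things in the scene. Friction and masses are not known exactly. Their poses are not given: they have to be found in the camera images.
- batt: Fixed tan ceramic kiln batt, 130 (its x) x 290 (its y, the long axis) x 16 mm thick, flat on the table, carrying the two setters 80 mm either side of its middle along y. Origin at the centre of its underside, z up. It may lie left or right of the robot, turned by up to 0.35 rad.
- pad_round: Fixed pale round setter disc on the batt, 58 mm across, 6 mm thick. Origin at the centre of its underside, z up. Its underside is on the batt, its top 22 mm above the table.
- pad_square: Fixed pale square setter tile on the batt, 58 x 58 mm, 6 mm thick, sides along the batt's. Origin at the centre of its underside, z up. Its top is 22 mm above the table. Either setter may be at either end.
- prop_round: Loose tan tall round kiln prop (a post with a dark bore mark on top), 40 mm across, 70 mm high, 0.16 kg, standing on the plywood ware board (10 mm thick). Origin at the centre of its underside, z up.
- prop_square: Loose tan tall square kiln prop, 38 x 38 mm, 70 mm high, 0.17 kg, standing on the ware board. Origin at the centre of its underside, z up. x and y along its sides.
- cup: Loose small empty terracotta cup without handle, 54 mm across the rim, narrower at the foot, 45 mm high, wall 4 mm, 0.08 kg, upright on the ware board. Origin at the centre of its underside, z up.
- shelf: Loose pale flat kiln shelf, a bar 220 (its x) x 58 (its y) x 12 mm, about 0.34 kg, lying flat on the table in front of the robot, its length roughly along the robot's x. Origin at the centre of its underside, z up.
- rabbit: Loose white bisque sitting rabbit figure: a round upright body 42 mm across from 6 to 36 mm above its foot, head and laid-back ears above it to 72 mm, about 0.09 kg, on the ware board. It looks along its -x. Origin at the centre of its underside, z up.
- prop_short: Bystander: loose tan short round prop, 50 mm across and only 30 mm high, among the things on the ware board; not for use. Origin at the centre of its underside, z up.
- jar: Bystander: loose glass jar with white cap, 46 mm across, 60 mm high, among the things on the ware board (six things in two rows of three, about 100 mm apart). Origin at the centre of its underside, z up.

How it is judged:
At the end, for the whole second after the job is handed in: Round prop on round setter, square on square (12 mm off centre at most); cup on the batt within 15 mm of its middle; shelf level on both props, within 15 mm and 0.14 rad of the batt's middle and long axis; rabbit on the shelf within 15 mm of above the square prop. All upright, at rest (horizontal distance between prop_round and pad_round below 0.012 m and z of prop_round in the frame of pad_round between 0.003 and 0.009 m and horizontal distance between prop_square and pad_square below 0.012 m and z of prop_square in the frame of pad_square between 0.003 and 0.009 m and horizontal distance between each of cup, shelf and batt below 0.015 m and z of cup in the frame of batt between 0.013 and 0.019 m and z of shelf in the frame of batt between 0.088 and 0.096 m and angle between the x axis of shelf and the y axis of batt, either way round below 0.14 rad and horizontal distance between rabbit and prop_square below 0.015 m and z of rabbit in the frame of shelf between 0.008 and 0.016 m and angle between each of prop_round, prop_square, cup, rabbit, shelf's own z axis and vertical below 0.08 rad and linear speed of each of prop_round, prop_square, cup, rabbit, shelf below 0.02 m/s); the robot touches nothing.
It fails at once if the short prop is moved by more than 20 mm (distance of prop_short from where it was at the start of the episode above 0.02 m).
It fails at once if the jar is moved by more than 20 mm (distance of jar from where it was at the start of the episode above 0.02 m).
It fails at once if the rabbit is tipped over (more than 1.0 rad) (angle between rabbit's own z axis and vertical above 1 rad).
It also fails if it takes over 128 s, if anything falls off the work surface, if the arm or the gripper's body presses on something with over 40 N, if the wrist force passes 120 N, or if a joint passes its speed limit or range.

## Working session

There is one attempt and no reset: what is moved stays moved. The work goes in short steps, Python scripts to look and compute and a tool call to move; the robot and the scene stay as the last step left them, time stands still between calls to the robot, and variables do not carry over. Pictures are saved under pics/ and viewed, at most 14 in all, crops included, and the job is handed in when it is done.

Besides the shell and the picture viewer there is one more tool, called as name(argument=value, ...), one argument or row to a line, values as JSON. jog_arm: Moves the arm, as the interface text tells. Its arguments: {"type":"object","properties":{"deltas":{"type":"string"},"gripper":{"type":"number"},"squeeze":{"type":"number"}},"required":["deltas"]}

```bash
mkdir -p pics; python3 - <<'E'
from plant import get_state,cams
import cv2
for n in("scene","top"):
    r=cams.read_camera(n);cv2.imwrite(f"pics/{n}0.png",r["color"]);print(n,r["vfov"],r["cx"],r["cy"],r["rvec"],r["tvec"])
s=get_state();print(s)
E
```

```text
scene 42.885291454366474 316.15748091404174 236.06503545351953 [ 1.97673929  1.71661379 -0.56853894] [-0.08597725 -0.37189629  1.61608625]
top 49.923746273344975 312.47369771450417 236.49537052377585 [ 2.11311007 -2.11670088  0.18415586] [0.01039249 0.5263559  0.81827327]
{'time': 0.1, 'qpos': array([ 1.16198036e+00,  2.87108884e-01,  1.57802288e+00, -2.88498496e-05,
        1.27861977e+00, -1.49996077e-01]), 'dq': array([ 0.00024818, -0.00129191, -0.00236201,  0.00132026,  0.00340375,
        0.00167328]), 'joint_efforts': array([ 1.07498279e-03, -4.07295263e+01, -2.93699384e+01, -1.08186182e-04,
        3.38161008e-03,  3.61803707e-07]), 'eef_pos': array([0.17251125, 0.65200885, 0.24906844]), 'tcp_rot': array([ 1.29044835e-01,  9.91638173e-01, -1.04138723e-03, -2.84419588e-04]), 'contact_force': array([ 0.34318119, -0.12407188, -0.14180639]), 'wrist_torque': array([0.03518779, 0.00228321, 0.02050979]), 'finger_force': 0.0, 'opening': 1.00422467638214}
```

View pics/top0.png

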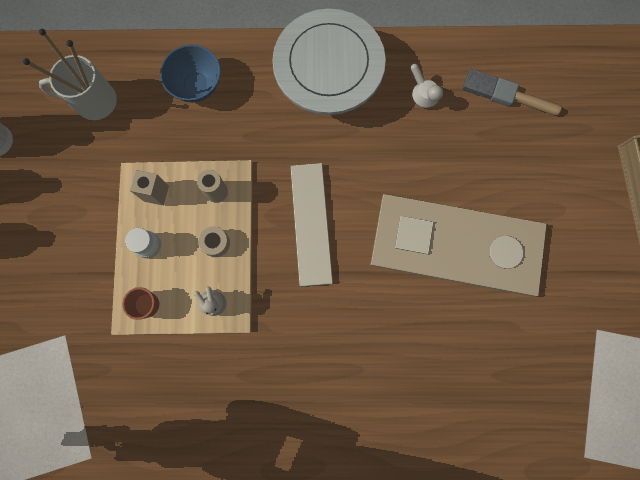

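View pics/scene0.png

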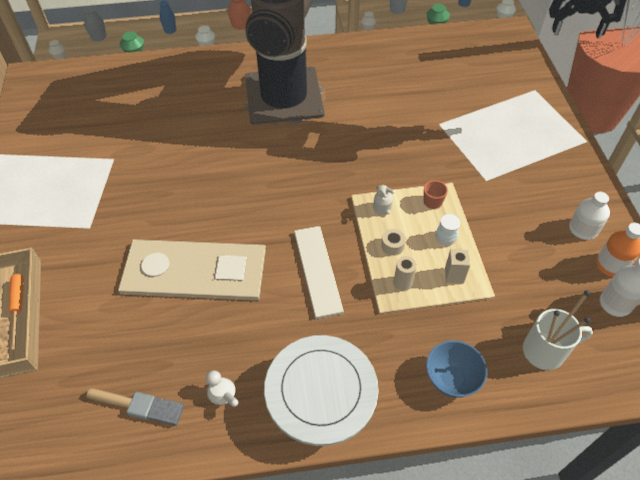

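The top view shows the ware board with the square prop at (145,183), round prop (208,180), jar (140,241), short prop (213,240), cup (139,303) and rabbit (210,301). The shelf is at (312,225). The batt is at about (460,245), with the square setter at (415,235) and the round one at (507,252). The scene view agrees with this.

```bash
cat >h.py <<'E'
import numpy as np,cv2
from plant import get_state,cams
from scipy.spatial.transform import Rotation as R
class Cam:
    def __init__(s,n,read=True):
        r=cams.read_camera(n);s.img=r["color"];f=240/np.tan(np.radians(r["vfov"])/2)
        s.K=np.array([[f,0,r["cx"]],[0,f,r["cy"]],[0,0,1]]);s.rv=np.array(r["rvec"]);s.tv=np.array(r["tvec"])
        s.R=cv2.Rodrigues(s.rv)[0];s.c=-s.R.T@s.tv
    def w(s,uv,z):
        uv=np.atleast_2d(np.array(uv,float));d=np.c_[uv,np.ones(len(uv))]@np.linalg.inv(s.K).T@s.R
        return s.c+d*((z-s.c[2])/d[:,2])[:,None]
    def p(s,X): return cv2.projectPoints(np.atleast_2d(np.array(X,float)),s.rv,s.tv,s.K,None)[0][:,0]
E
python3 - <<'E'
from h import *
t=Cam("top");s=Cam("scene");print(t.c,s.c)
a=cv2.resize(t.img[155:340,108:262],None,fx=3.2,fy=3.2,interpolation=cv2.INTER_CUBIC);cv2.imwrite("pics/a.png",a)
a=cv2.resize(s.img[170:315,345:500],None,fx=4,fy=4,interpolation=cv2.INTER_CUBIC);cv2.imwrite("pics/b.png",a)
# flat quads
for z,n,seed,tol in((.012,"shelf",(312,225),9),(.022,"padsq",(415,235),9),(.022,"padrd",(507,252),9),(.016,"batt",(460,245),9)):
    m=np.zeros((482,642),np.uint8);g=cv2.GaussianBlur(t.img,(3,3),0)
    cv2.floodFill(g.copy(),m,seed,255,(tol,)*3,(tol,)*3,4|cv2.FLOODFILL_FIXED_RANGE|cv2.FLOODFILL_MASK_ONLY|255<<8)
    c=max(cv2.findContours(m[1:-1,1:-1],cv2.RETR_EXTERNAL,cv2.CHAIN_APPROX_NONE)[0],key=len)[:,0]
    w=t.w(c,z)[:,:2].astype(np.float32);r=cv2.minAreaRect(w);print(n,np.round(r[0],4),np.round(r[1],4),r[2],cv2.minEnclosingCircle(w))
E
```

```text
[ 0.36287737 -0.00398422  0.90279223] [ 1.25124896 -0.07397142  1.08919143]
shelf [0.5581 0.0144] [0.2146 0.0539] 4.646145820617676 ((0.5583963394165039, 0.012054731138050556), 0.10988514870405197)
padsq [ 0.5358 -0.1651] [0.0555 0.0551] 79.00833129882812 ((0.5353155732154846, -0.16450223326683044), 0.038017336279153824)
padrd [ 0.5047 -0.3221] [0.0529 0.054 ] 86.29893493652344 ((0.5040950775146484, -0.3218075633049011), 0.02765345387160778)
batt [ 0.5197 -0.2433] [0.2863 0.1255] 79.00833892822266 ((0.5192846655845642, -0.24274450540542603), 0.15519677102565765)
```

View pics/a.png

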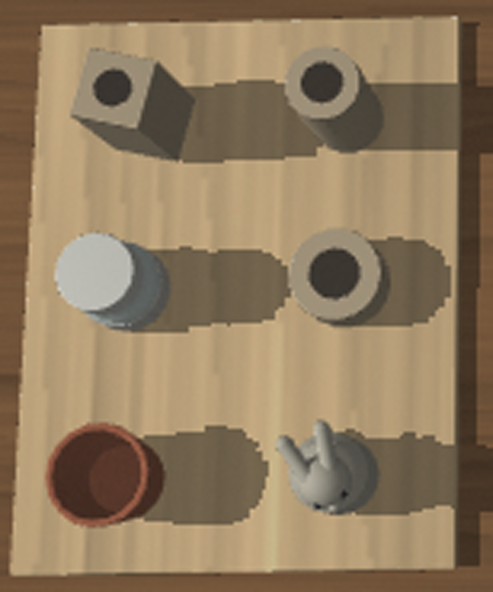

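View pics/b.png

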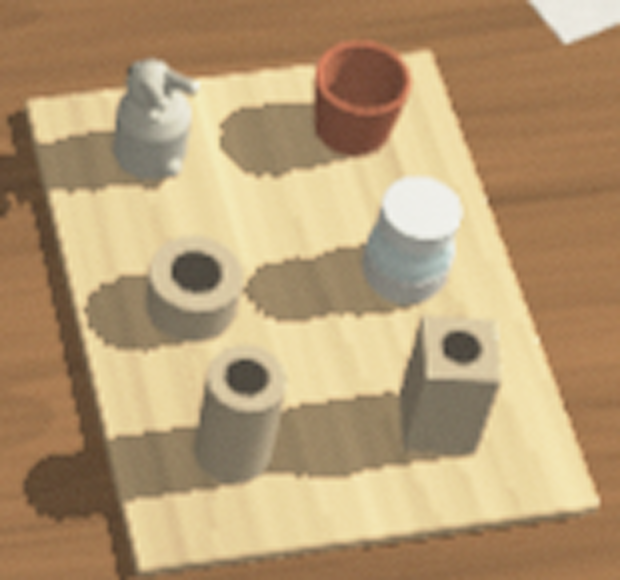

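The crops give the object tops. In the top crop the square bore is at (112,87), the round bore (322,82), the cup rim (105,474) and the rabbit body about (335,472). I'll triangulate these and check them against the scene camera.

```bash
python3 - <<'E'
from h import *
t=Cam("top");s=Cam("scene")
A=lambda l:(np.array(l)+.5)/3.2-.5+[108,155]
B=lambda l:(np.array(l)+.5)/4-.5+[345,170]
D={"sq":((113,89),(460,349),.08),"rd":((322,82),(246,376),.08),"cup":((105,474),(362,80),.055),"rab":((335,472),(153,138),.033),"short":((337,274),(195,273),.04),"jar":((94,272),(422,210),.07)}
for k,(a,b,z) in D.items():
    P=cv2.triangulatePoints(t.K@np.c_[t.R,t.tv],s.K@np.c_[s.R,s.tv],A([a]).T,B([b]).T)[:,0]
    print(k,t.w(A([a]),z)[0].round(4),s.w(B([b]),z)[0].round(4),(P[:3]/P[3]).round(4))
q=t.w(A([(92,49),(155,62),(133,130),(72,116)]),.08);print(q.round(4),[np.degrees(np.arctan2(*(q[(i+1)%4]-q[i])[1::-1])).round(1) for i in range(4)])
h=t.w(A([(325,490),(300,435),(285,440),(330,425)]),.06);print(h.round(3))
for n,P in {"bc":(.52,-.2435,.016)}.items(): print(s.w([[234.5,268],[154,265]],.022).round(4))
E
```

```text
sq [0.6133 0.2917 0.08  ] [0.6167 0.29   0.08  ] [0.6143 0.292  0.0765]
rd [0.6165 0.1825 0.08  ] [0.6171 0.1816 0.08  ] [0.6167 0.1821 0.0794]
cup [0.4155 0.2921 0.055 ] [0.4196 0.2945 0.055 ] [0.4159 0.2952 0.0501]
rab [0.4177 0.1782 0.033 ] [0.426  0.1776 0.033 ] [0.4183 0.1801 0.0233]
short [0.5223 0.1795 0.04  ] [0.5245 0.1796 0.04  ] [0.5227 0.1801 0.0375]
jar [0.5182 0.2991 0.07  ] [0.5226 0.2979 0.07  ] [0.519  0.3002 0.0652]
[[0.6351 0.3041 0.08  ]
 [0.6278 0.2705 0.08  ]
 [0.5911 0.2799 0.08  ]
 [0.5988 0.3122 0.08  ]] [np.float64(-102.2), np.float64(165.7), np.float64(76.6), np.float64(-12.6)]
[[0.407 0.177 0.06 ]
 [0.435 0.191 0.06 ]
 [0.432 0.199 0.06 ]
 [0.44  0.176 0.06 ]]
[[ 0.5401 -0.1591  0.022 ]
 [ 0.5083 -0.3257  0.022 ]]
```

jog_arm(
  deltas="0.96 -0.785 -0.1 0 0 -0.67;0.96 -0.785 -0.1 0 0 -0.67;0.96 -0.785 -0.1 0 0 -0.67;0.96 -0.785 -0.1 0 0 -0.67;0.96 -0.785 -0.1 0 0 -0.67;0.96 -0.785 -0.1 0 0 -0.67;0.96 -0.785 -0.1 0 0 -0.67;0.96 -0.785 -0.1 0 0 -0.67;0.96 -0.785 -0.1 0 0 -0.67;0.96 -0.785 -0.1 0 0 -0.67;0.96 -0.785 -0.1 0 0 -0.67;0.96 -0.785 -0.1 0 0 -0.67;0.96 -0.785 -0.1 0 0 -0.67;0.96 -0.785 -0.1 0 0 -0.67;0.96 -0.785 -0.1 0 0 -0.67;0.96 -0.785 -0.1 0 0 -0.67;0.96 -0.785 -0.1 0 0 -0.67;0.96 -0.785 -0.1 0 0 -0.67;0.96 -0.785 -0.1 0 0 -0.67;0.96 -0.785 -0.1 0 0 -0.67",
  gripper=0.8,
  squeeze=40,
)

```text
time: 2.8
eef_pos: [0.558, 0.3374, 0.2102]
tcp_rot: [0.719, 0.696, 0.0, -0.0]
contact_force: [-0.1, 0.1, -0.3]
opening: 0.801
finger_force: 0.0
```

jog_arm(
  deltas="0.96 -0.785 -0.1 0 0 -0.67;0.96 -0.785 -0.1 0 0 -0.67;0.96 -0.785 -0.1 0 0 -0.67;0 0 0 0 0 0;0 0 0 0 0 0",
)

```text
time: 3.42
eef_pos: [0.6141, 0.2915, 0.2042]
tcp_rot: [0.783, 0.622, -0.0, -0.0]
contact_force: [-0.3, 0.1, 0.2]
opening: 0.796
finger_force: 0.0
```

jog_arm(
  deltas="0 0 -1 0 0 0;0 0 -1 0 0 0;0 0 -1 0 0 0;0 0 -1 0 0 0;0 0 -1 0 0 0;0 0 -1 0 0 0;0 0 -1 0 0 0;0 0 -0.4 0 0 0;0 0 0 0 0 0",
)

```text
time: 4.55
eef_pos: [0.614, 0.2913, 0.0555]
tcp_rot: [0.783, 0.622, -0.001, -0.0]
contact_force: [-0.5, -0.7, -0.6]
opening: 0.799
finger_force: 0.0
```

jog_arm(
  deltas="0 0 0 0 0 0;0 0 0 0 0 0;0 0 0 0 0 0;0 0 0 0 0 0;0 0 0 0 0 0",
  gripper=0,
)

```text
time: 5.18
eef_pos: [0.6152, 0.2917, 0.0577]
tcp_rot: [0.783, 0.622, 0.001, 0.0]
contact_force: [0.8, 0.4, 5.0]
opening: 0.439
finger_force: 41.6
```

jog_arm(
  deltas="0 0 1 0 0 0;0 0 1 0 0 0;0 0 1 0 0 0;0 0 1 0 0 0;0 0 1 0 0 0;-0.17 -0.99 0 0 0 0.017;-0.17 -0.99 0 0 0 0.017;-0.17 -0.99 0 0 0 0.017;-0.17 -0.99 0 0 0 0.017;-0.17 -0.99 0 0 0 0.017;-0.17 -0.99 0 0 0 0.017;-0.17 -0.99 0 0 0 0.017;-0.17 -0.99 0 0 0 0.017;-0.17 -0.99 0 0 0 0.017;-0.17 -0.99 0 0 0 0.017;-0.17 -0.99 0 0 0 0.017;-0.17 -0.99 0 0 0 0.017;-0.17 -0.99 0 0 0 0.017;-0.17 -0.99 0 0 0 0.017;-0.17 -0.99 0 0 0 0.017",
)

```text
time: 7.68
eef_pos: [0.5631, -0.0069, 0.1564]
tcp_rot: [0.775, 0.632, 0.0, 0.0]
contact_force: [-0.8, 0.2, -2.5]
opening: 0.441
finger_force: 41.0
```

jog_arm(
  deltas="-0.17 -0.99 0 0 0 0.017;-0.17 -0.99 0 0 0 0.017;-0.17 -0.99 0 0 0 0.017;-0.17 -0.99 0 0 0 0.017;-0.17 -0.99 0 0 0 0.017;-0.17 -0.99 0 0 0 0.017;-0.17 -0.99 0 0 0 0.017;-0.17 -0.99 0 0 0 0.017;0 -0.1 -1 0 0 0;0 0 -1 0 0 0;0 0 -1 0 0 0;0 0 -0.75 0 0 0;0 0 0 0 0 0;0 0 0 0 0 0",
)

```text
time: 9.43
eef_pos: [0.5365, -0.166, 0.0817]
tcp_rot: [0.771, 0.637, 0.0, 0.0]
contact_force: [-0.4, -0.3, -1.0]
opening: 0.441
finger_force: 41.0
```

```bash
python3 - <<'E'
from h import *
t=Cam("top");s=Cam("scene");print(get_state()["eef_pos"],get_state()["opening"])
a=cv2.resize(t.img[170:300,350:560],None,fx=3.8,fy=3.8,interpolation=cv2.INTER_CUBIC)[:, :800]
b=cv2.resize(s.img[190:320,110:310],None,fx=2.9,fy=2.9,interpolation=cv2.INTER_CUBIC)
cv2.imwrite("pics/c.png",b)
E
```

```text
[ 0.53685461 -0.16625419  0.08233752] 0.43714164503428127
```

View pics/c.png

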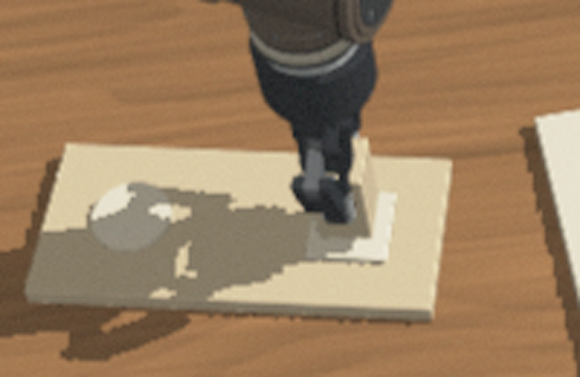

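The scene view shows the prop held upright just above the square setter. I'll lower and release it.

jog_arm(
  deltas="0 0 -0.3 0 0 0;0 0 -0.3 0 0 0;0 0 0 0 0 0;0 0 0 0 0 0",
)

```text
time: 10.02
eef_pos: [0.5365, -0.1662, 0.0696]
tcp_rot: [0.771, 0.637, 0.0, 0.001]
contact_force: [0.6, 0.3, 0.1]
opening: 0.439
finger_force: 41.0
```

jog_arm(
  deltas="0 0 -0.05 0 0 0;0 0 0 0 0 0;0 0 0 0 0 0;0 0 0 0 0 0;0 0 0.5 0 0 0;0 0 1 0 0 0;0 0 1 0 0 0;0 0 1 0 0 0;0 0 0.55 0 0 0;0.224 0.965 0 0 0 0;0.224 0.965 0 0 0 0;0.224 0.965 0 0 0 0;0.224 0.965 0 0 0 0;0.224 0.965 0 0 0 0;0.224 0.965 0 0 0 0;0.224 0.965 0 0 0 0;0.224 0.965 0 0 0 0;0.224 0.965 0 0 0 0;0.224 0.965 0 0 0 0;0.224 0.965 0 0 0 0",
  gripper=0.8,
)

```text
time: 12.52
eef_pos: [0.5857, 0.0476, 0.1494]
tcp_rot: [0.771, 0.637, 0.0, 0.0]
contact_force: [0.2, -0.2, -0.1]
opening: 0.801
finger_force: 0.0
```

```bash
python3 - <<'E'
from h import *
t=Cam("top")
b=cv2.resize(t.img[160:310,360:560],None,fx=3.5,fy=3.5,interpolation=cv2.INTER_CUBIC)
cv2.imwrite("pics/d.png",b);print(get_state()["eef_pos"])
E
```

```text
[0.58594916 0.04948085 0.14940624]
```

View pics/d.png

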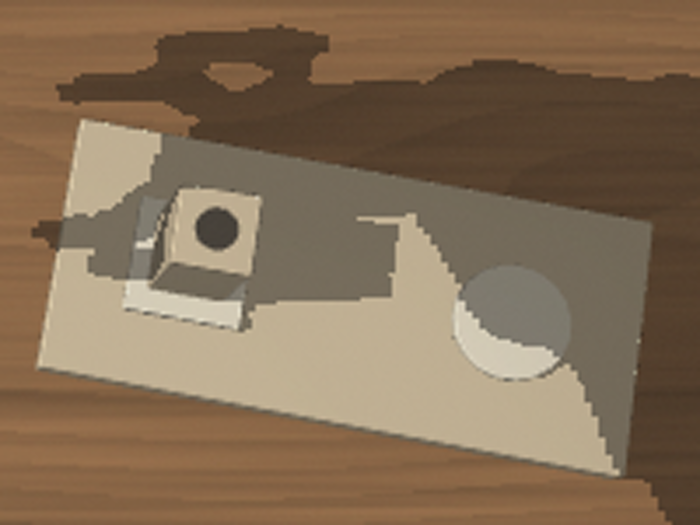

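The square prop stands upright on its setter, with its bore at crop (216,228).

```bash
python3 - <<'E'
from h import *
t=Cam("top");f=lambda l:(np.array(l)+.5)/3.5-.5+[360,160]
print(t.w(f([(216,228),(181,189),(261,198),(249,275),(167,262)]),.092).round(4), t.w(f([(512,323)]),.022).round(4),t.w(f([(81,120),(652,224),(624,476),(38,368)]),.016).mean(0))
E
```

```text
[[ 0.5369 -0.1657  0.092 ]
 [ 0.5553 -0.1504  0.092 ]
 [ 0.5509 -0.1869  0.092 ]
 [ 0.5149 -0.1798  0.092 ]
 [ 0.5211 -0.1428  0.092 ]] [[ 0.5037 -0.3227  0.022 ]] [ 0.51895556 -0.24420987  0.016     ]
```

jog_arm(
  deltas="0.224 0.965 0 0 0 0;0.224 0.965 0 0 0 0;0.224 0.965 0 0 0 0;0.224 0.965 0 0 0 0;0.224 0.965 0 0 0 0;0.224 0.965 0 0 0 0;0.224 0.965 -0.5 0 0 0;0 0 -1 0 0 0;0 0 -1 0 0 0;0 0 -1 0 0 0;0 0 -0.9 0 0 0;0 0 0 0 0 0",
)

```text
time: 14.12
eef_pos: [0.6152, 0.1808, 0.0586]
tcp_rot: [0.771, 0.637, -0.002, -0.001]
contact_force: [-0.4, -0.1, -0.4]
opening: 0.799
finger_force: 0.0
```

jog_arm(
  deltas="0 0 0 0 0 0;0 0 0 0 0 0;0 0 0 0 0 0;0 0 0 0 0 0;0 0 0 0 0 0",
  gripper=0,
)

```text
time: 14.75
eef_pos: [0.6177, 0.1815, 0.0626]
tcp_rot: [0.771, 0.637, 0.001, 0.001]
contact_force: [0.0, -1.1, 5.3]
opening: 0.459
finger_force: 40.5
```

jog_arm(
  deltas="0 0 1 0 0 0;0 0 1 0 0 0;0 0 1 0 0 0;0 0 1 0 0 0;0 0 1 0 0 0;-0.2165 -0.97 1 0 0 0;-0.2165 -0.97 1 0 0 0;-0.2165 -0.97 0 0 0 0;-0.2165 -0.97 0 0 0 0;-0.2165 -0.97 0 0 0 0;-0.2165 -0.97 0 0 0 0;-0.2165 -0.97 0 0 0 0;-0.2165 -0.97 0 0 0 0;-0.2165 -0.97 0 0 0 0;-0.2165 -0.97 0 0 0 0;-0.2165 -0.97 0 0 0 0;-0.2165 -0.97 0 0 0 0;-0.2165 -0.97 0 0 0 0;-0.2165 -0.97 0 0 0 0;-0.2165 -0.97 0 0 0 0",
)

```text
time: 17.25
eef_pos: [0.5515, -0.1109, 0.2013]
tcp_rot: [0.771, 0.637, 0.0, 0.0]
contact_force: [0.9, 0.1, -1.5]
opening: 0.457
finger_force: 40.5
```

jog_arm(
  deltas="-0.2165 -0.97 0 0 0 0;-0.2165 -0.97 0 0 0 0;-0.2165 -0.97 0 0 0 0;-0.2165 -0.97 0 0 0 0;-0.2165 -0.97 0 0 0 0;-0.2165 -0.97 0 0 0 0;-0.2165 -0.97 0 0 0 0;-0.2165 -0.97 0 0 0 0;-0.2165 -0.97 0 0 0 0;-0.2165 -0.97 0 0 0 0;-0.2165 -0.97 0 0 0 0;0 0 -1 0 0 0;0 0 -1 0 0 0;0 0 -1 0 0 0;0 0 -1 0 0 0;0 0 -1 0 0 0;0 0 -0.8 0 0 0;0 0 0 0 0 0;0 0 0 0 0 0;0 0 0 0 0 0",
)

```text
time: 19.75
eef_pos: [0.5048, -0.3236, 0.0865]
tcp_rot: [0.771, 0.637, 0.0, 0.001]
contact_force: [-0.0, -0.4, -1.1]
opening: 0.459
finger_force: 40.6
```

jog_arm(
  deltas="0 0.06 -0.3 0 0 0;0 0 -0.28 0 0 0;0 0 0 0 0 0;0 0 0 0 0 0",
)

```text
time: 20.25
eef_pos: [0.5044, -0.322, 0.0746]
tcp_rot: [0.771, 0.637, -0.0, 0.0]
contact_force: [-2.0, 1.2, 5.0]
opening: 0.461
finger_force: 40.7
```

jog_arm(
  deltas="0 0 0 0 0 0;0 0 0 0 0 0;0 0 0 0 0 0;0 0 0.5 0 0 0;0 0 1 0 0 0;0 0 1 0 0 0;0 0 1 0 0 0;0 0 1 0 0 0;-0.141 0.99 0.5 0 0 0;-0.141 0.99 0 0 0 0;-0.141 0.99 0 0 0 0;-0.141 0.99 0 0 0 0;-0.141 0.99 0 0 0 0;-0.141 0.99 0 0 0 0;-0.141 0.99 0 0 0 0;-0.141 0.99 0 0 0 0;-0.141 0.99 0 0 0 0;-0.141 0.99 0 0 0 0;-0.141 0.99 0 0 0 0;-0.141 0.99 0 0 0 0",
  gripper=1,
)

```text
time: 22.75
eef_pos: [0.4701, -0.0829, 0.1738]
tcp_rot: [0.771, 0.637, 0.0, 0.0]
contact_force: [0.6, 0.0, -0.0]
opening: 0.997
finger_force: 0.0
```

jog_arm(
  deltas="-0.141 0.99 0 0 0 0;-0.141 0.99 0 0 0 0;-0.141 0.99 0 0 0 0;-0.141 0.99 0 0 0 0;-0.141 0.99 0 0 0 0;-0.141 0.99 0 0 0 0;-0.141 0.99 0 0 0 0;-0.141 0.99 0 0 0 0;-0.141 0.99 0 0 0 0;-0.141 0.99 0 0 0 0;-0.141 0.99 0 0 0 0;-0.141 0.99 0 0 0 0;-0.141 0.99 0 0 0 0;-0.141 0.99 0 0 0 0;-0.141 0.99 0 0 0 0;-0.141 0.99 0 0 0 0;-0.141 0.99 0 0 0 0;-0.141 0.99 0 0 0 0;-0.141 0.99 0 0 0 0;0 0 0 0 0 0",
)

```text
time: 25.25
eef_pos: [0.4161, 0.2932, 0.1737]
tcp_rot: [0.77, 0.638, -0.0, 0.0]
contact_force: [-0.2, 0.2, -0.5]
opening: 0.999
finger_force: 0.0
```

```bash
python3 - <<'E'
from h import *
t=Cam("top");s=Cam("scene")
b=cv2.resize(t.img[160:310,360:560],None,fx=3,fy=3,interpolation=cv2.INTER_CUBIC)
c=cv2.resize(s.img[190:320,110:310],(600,390))[:, :200]*0
cv2.imwrite("pics/e.png",b);x=get_state();print(x["eef_pos"],x["tcp_rot"],x["contact_force"])
E
```

```text
[0.41635051 0.2920722  0.17361676] [ 7.70720867e-01  6.37172883e-01 -2.19953714e-04  1.18731418e-04] [-1.13941116 -0.29944178  0.36070075]
```

View pics/e.png

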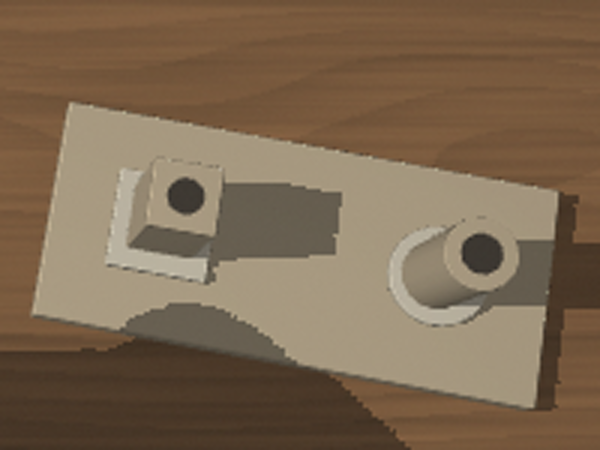

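Both props stand on their setters, the round bore at crop (482,254).

```bash
python3 - <<'E'
from h import *
t=Cam("top");f=lambda l:(np.array(l)+.5)/3-.5+[360,160]
print(t.w(f([(481,253),(186,196)]),.092).round(4),t.w(f([(69,102),(558,191),(535,408),(33,315)]),.016).mean(0))
E
```

```text
[[ 0.5051 -0.3205  0.092 ]
 [ 0.5365 -0.1662  0.092 ]] [ 0.51925638 -0.24416082  0.016     ]
```

jog_arm(
  deltas="0 0 -1 0 0 0;0 0 -1 0 0 0;0 0 -1 0 0 0;0 0 -1 0 0 0;0 0 -1 0 0 0;0 0 -1 0 0 0;0 0 -0.5 0 0 0;0 0 0 0 0 0",
)

```text
time: 26.4
eef_pos: [0.4164, 0.2915, 0.0432]
tcp_rot: [0.771, 0.637, -0.001, -0.0]
contact_force: [0.3, 0.4, 0.3]
opening: 1.003
finger_force: 0.0
```

jog_arm(
  deltas="0 0 0 0 0 0;0 0 0 0 0 0;0 0 0 0 0 0;0 0 0 0 0 0;0 0 0 0 0 0",
  gripper=0,
  squeeze=25,
)

```text
time: 27.02
eef_pos: [0.4175, 0.2923, 0.0451]
tcp_rot: [0.771, 0.637, 0.001, 0.0]
contact_force: [-2.2, -1.0, 6.2]
opening: 0.611
finger_force: 25.8
```

jog_arm(
  deltas="0 0 0.5 0 0 0;0 0 1 0 0 0;0 0 1 0 0 0;0 0 1 0 0 0;0 0 1 0 0 0;0.192 -0.9925 1 0 0 0;0.192 -0.9925 0.5 0 0 0;0.192 -0.9925 0 0 0 0;0.192 -0.9925 0 0 0 0;0.192 -0.9925 0 0 0 0;0.192 -0.9925 0 0 0 0;0.192 -0.9925 0 0 0 0;0.192 -0.9925 0 0 0 0;0.192 -0.9925 0 0 0 0;0.192 -0.9925 0 0 0 0;0.192 -0.9925 0 0 0 0;0.192 -0.9925 0 0 0 0;0.192 -0.9925 0 0 0 0;0.192 -0.9925 0 0 0 0;0.192 -0.9925 0 0 0 0",
)

```text
time: 29.52
eef_pos: [0.4743, -0.0063, 0.1639]
tcp_rot: [0.771, 0.637, 0.0, 0.0]
contact_force: [1.0, 0.7, -0.4]
opening: 0.611
finger_force: 26.4
```

jog_arm(
  deltas="0.192 -0.9925 0 0 0 0;0.192 -0.9925 0 0 0 0;0.192 -0.9925 0 0 0 0;0.192 -0.9925 0 0 0 0;0.192 -0.9925 0 0 0 0;0.192 -0.9925 0 0 0 0;0.192 -0.9925 0 0 0 0;0.192 -0.9925 0 0 0 0;0.192 -0.9925 0 0 0 0;0.192 -0.9925 0 0 0 0;0.192 -0.9925 0 0 0 0;0.192 -0.9925 0 0 0 0;0 0 -1 0 0 0;0 0 -1 0 0 0;0 0 -1 0 0 0;0 0 0 0 0 0;0 0 0 0 0 0",
)

```text
time: 31.65
eef_pos: [0.5206, -0.2437, 0.1037]
tcp_rot: [0.771, 0.637, 0.0, 0.0]
contact_force: [0.4, -0.2, 0.1]
opening: 0.612
finger_force: 26.5
```

jog_arm(
  deltas="0 0 -0.8 0 0 0;0 0 -0.8 0 0 0;0 0 -0.5 0 0 0;0 0 -0.3 0 0 0;0 0 -0.2 0 0 0;0 0 0 0 0 0;0 0 0 0 0 0",
)

```text
time: 32.52
eef_pos: [0.5207, -0.2441, 0.0521]
tcp_rot: [0.771, 0.637, 0.0, 0.0]
contact_force: [0.2, -0.5, -0.2]
opening: 0.611
finger_force: 26.5
```

jog_arm(
  deltas="0 0 -0.05 0 0 0;0 0 0 0 0 0;0 0 0 0 0 0;0 0 0 0 0 0;0 0 0.5 0 0 0;0 0 1 0 0 0;0 0 1 0 0 0;0 0 1 0 0 0;0 0 1 0 0 0;0 0 1 0 0 0;0.135 0.923 0 0 0 -0.927;0.135 0.923 0 0 0 -0.927;0.135 0.923 0 0 0 -0.927;0.135 0.923 0 0 0 -0.927;0.135 0.923 0 0 0 -0.927;0.135 0.923 0 0 0 -0.927;0.135 0.923 0 0 0 -0.927;0.135 0.923 0 0 0 -0.927;0.135 0.923 0 0 0 -0.927;0.135 0.923 0 0 0 -0.927",
  gripper=1,
)

```text
time: 35.02
eef_pos: [0.5475, -0.0588, 0.1615]
tcp_rot: [0.975, 0.224, 0.0, 0.0]
contact_force: [-0.1, 0.4, 0.6]
opening: 0.997
finger_force: 0.0
```

jog_arm(
  deltas="0.135 0.923 0 0 0 -0.927;0.135 0.923 0 0 0 -0.927;0.135 0.923 0 0 0 -0.927;0.135 0.923 0 0 0 -0.927;0 0 0 0 0 0;0 0 0 0 0 0",
)

```text
time: 35.78
eef_pos: [0.5582, 0.0141, 0.1611]
tcp_rot: [0.999, 0.042, 0.0, 0.0]
contact_force: [-0.2, -0.0, -0.3]
opening: 1.004
finger_force: 0.0
```

```bash
python3 - <<'E'
from h import *
t=Cam("top")
b=cv2.resize(t.img[150:300,270:560],None,fx=2.75,fy=2.75,interpolation=cv2.INTER_CUBIC)
cv2.imwrite("pics/f.png",b);x=get_state();print(x["eef_pos"],x["tcp_rot"])
E
```

```text
[0.55819358 0.01391123 0.16096661] [9.99125259e-01 4.18174868e-02 1.57282310e-05 1.23435401e-04]
```

View pics/f.png

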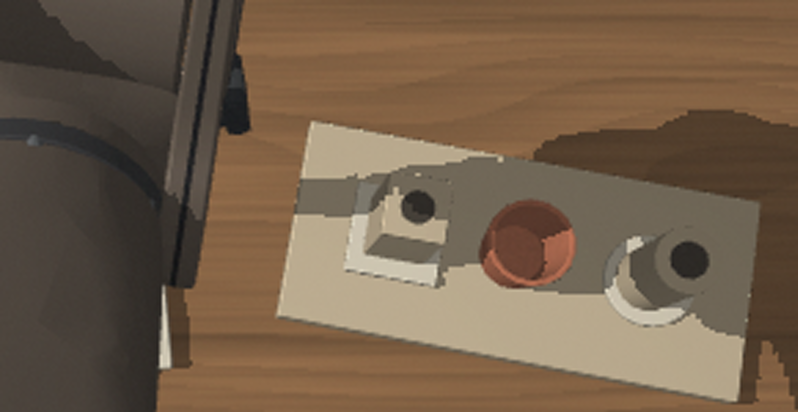

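The cup stands upright midway between the props, its rim at crop (528,243). Next is grasping the shelf.

```bash
python3 - <<'E'
from h import *
t=Cam("top");f=lambda l:(np.array(l)+.5)/2.75-.5+[270,150]
print(t.w(f([(530,244)]),.061).round(4),t.w(f([(311,121),(760,202),(738,401),(277,317)]),.016).mean(0))
E
```

```text
[[ 0.5203 -0.2387  0.061 ]] [ 0.51928204 -0.24429049  0.016     ]
```

jog_arm(
  deltas="0 0 -1 0 0 0;0 0 -1 0 0 0;0 0 -1 0 0 0;0 0 -1 0 0 0;0 0 -1 0 0 0;0 0 -1 0 0 0;0 0 -0.5 0 0 0;0 0 -0.45 0 0 0;0 0 0 0 0 0;0 0 0 0 0 0",
)

```text
time: 37.12
eef_pos: [0.5588, 0.0145, 0.0223]
tcp_rot: [0.999, 0.042, 0.001, 0.0]
contact_force: [-0.2, -0.9, -0.5]
opening: 0.998
finger_force: 0.0
```

jog_arm(
  deltas="0 0 0 0 0 0;0 0 0 0 0 0;0 0 0 0 0 0;0 0 0 0 0 0;0 0 0 0 0 0",
  gripper=0,
  squeeze=70,
)

```text
time: 37.75
eef_pos: [0.5592, 0.0143, 0.0233]
tcp_rot: [0.999, 0.042, 0.001, 0.0]
contact_force: [-1.1, -1.0, 5.3]
opening: 0.645
finger_force: 72.6
```

jog_arm(
  deltas="0 0 0.5 0 0 0;0 0 1 0 0 0;0 0 1 0 0 0;0 0 1 0 0 0;0 0 1 0 0 0;0 0 1 0 0 0;0 0 1 0 0 0;0 0 1 0 0 0;0 0 0 0 0 0;0 0 0 0 0 0",
)

```text
time: 39.0
eef_pos: [0.5577, 0.0146, 0.1715]
tcp_rot: [0.999, 0.042, -0.0, -0.0]
contact_force: [-1.5, 0.5, -3.3]
opening: 0.643
finger_force: 74.7
```

jog_arm(
  deltas="-0.137 -0.923 0 0 0 0.924;-0.137 -0.923 0 0 0 0.924;-0.137 -0.923 0 0 0 0.924;-0.137 -0.923 0 0 0 0.924;-0.137 -0.923 0 0 0 0.924;-0.137 -0.923 0 0 0 0.924;-0.137 -0.923 0 0 0 0.924;-0.137 -0.923 0 0 0 0.924;-0.137 -0.923 0 0 0 0.924;-0.137 -0.923 0 0 0 0.924;-0.137 -0.923 0 0 0 0.924;-0.137 -0.923 0 0 0 0.924;-0.137 -0.923 0 0 0 0.924;-0.137 -0.923 0 0 0 0.924;0 0 -0.5 0 0 0;0 0 -0.5 0 0 0;0 0 0 0 0 0;0 0 0 0 0 0",
)

```text
time: 41.25
eef_pos: [0.5199, -0.2433, 0.1514]
tcp_rot: [0.772, 0.635, -0.0, -0.0]
contact_force: [0.0, -0.6, -4.5]
opening: 0.641
finger_force: 74.8
```

```bash
python3 - <<'E'
from h import *
t=Cam("top");s=Cam("scene")
a=cv2.resize(t.img[170:300,360:560],(600,390),interpolation=cv2.INTER_CUBIC)
b=cv2.resize(s.img[160:315,100:300],(600,465),interpolation=cv2.INTER_CUBIC)
cv2.imwrite("pics/g.png",cv2.resize(np.vstack([b,a]),None,fx=.7,fy=.7));cv2.imwrite("pics/gs.png",s.img);x=get_state();print(x["eef_pos"],x["tcp_rot"],x["contact_force"],x["wrist_torque"])
E
```

```text
[ 0.5202132  -0.24370562  0.15210552] [7.72190235e-01 6.35391303e-01 1.07277829e-04 3.47516237e-04] [-0.74429185  0.07593388 -2.71910649] [-0.00769501 -0.01862167 -0.03878344]
```

View pics/g.png

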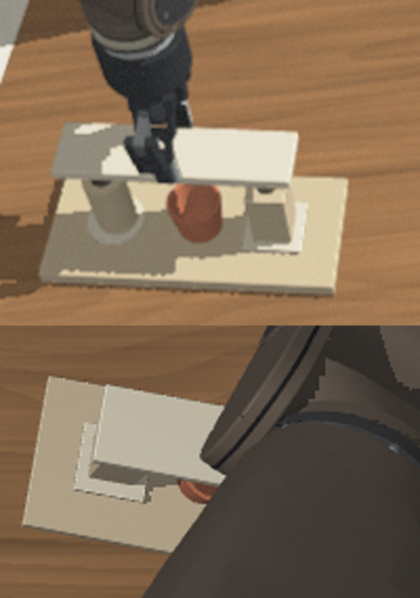

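The shelf hangs level over both props with the cup beneath it. Its top corners in the scene part are at (62,124), (299,131), (292,184) and (54,178).

```bash
python3 - <<'E'
from h import *
t=Cam("top");s=Cam("scene")
q=s.w(np.array([(62,124),(299,131),(292,184),(54,178)])/2.1+[100,160],.141);print(q.round(4),q.mean(0),np.degrees(np.arctan2(*(q[1]-q[0])[1::-1])),np.degrees(np.arctan2(*(q[2]-q[3])[1::-1])))
print(t.w((np.array([(108,384),(92,457)])-[0,325.5])/2.1+[360,170],.141))
# expected from nominal pose
u=np.array([.191,.9816]);v=np.array([.9816,-.191]);c=np.array([.520,-.2435])
print([(c+a*.11*u+b*.029*v).round(4) for a,b in((-1,-1),(1,-1),(1,1),(-1,1))])
E
```

```text
[[ 0.475  -0.3473  0.141 ]
 [ 0.5154 -0.1281  0.141 ]
 [ 0.5746 -0.1384  0.141 ]
 [ 0.5368 -0.352   0.141 ]] [ 0.52545939 -0.24144664  0.141     ] 79.55914936819158 79.96017631769936
[[ 0.56832364 -0.14255853  0.141     ]
 [ 0.51442676 -0.12919088  0.141     ]]
[array([ 0.4705, -0.3459]), array([ 0.5125, -0.13  ]), array([ 0.5695, -0.1411]), array([ 0.5275, -0.357 ])]
```

jog_arm(
  deltas="0 0 -0.6 0 0 0;0 0 -0.5 0 0 0;0 0 -0.4 0 0 0;0 0 -0.2 0 0 0;0 0 -0.1 0 0 0;0 0 0 0 0 0;0 0 0 0 0 0",
)

```text
time: 42.32
eef_pos: [0.5201, -0.2441, 0.1161]
tcp_rot: [0.772, 0.635, 0.0, 0.0]
contact_force: [-0.5, -0.1, -3.6]
opening: 0.642
finger_force: 74.8
```

jog_arm(
  deltas="0 0 -0.05 0 0 0;0 0 -0.04 0 0 0;0 0 0 0 0 0;0 0 0 0 0 0",
)

```text
time: 42.82
eef_pos: [0.5202, -0.2442, 0.1153]
tcp_rot: [0.772, 0.635, 0.0, 0.0]
contact_force: [-3.4, 2.4, 5.1]
opening: 0.642
finger_force: 76.1
```

jog_arm(
  deltas="0 0 0 0 0 0;0 0 0 0 0 0;0 0 0 0 0 0;0 0 0.4 0 0 0;0 0 1 0 0 0;0 0 1 0 0 0;0 0 1 0 0 0;0 0 0.5 0 0 0;-0.23 0.961 0 0 0 0.88;-0.23 0.961 0 0 0 0.88;-0.23 0.961 0 0 0 0.88;-0.23 0.961 0 0 0 0.88;-0.23 0.961 0 0 0 0.88;-0.23 0.961 0 0 0 0.88;-0.23 0.961 0 0 0 0.88;-0.23 0.961 0 0 0 0.88;-0.23 0.961 0 0 0 0.88;-0.23 0.961 0 0 0 0.88;-0.23 0.961 0 0 0 0.88;-0.23 0.961 0 0 0 0.88",
  gripper=1,
)

```text
time: 45.32
eef_pos: [0.4643, -0.0127, 0.1921]
tcp_rot: [0.346, 0.938, -0.0, -0.0]
contact_force: [0.1, -0.1, 0.5]
opening: 1.002
finger_force: 0.0
```

jog_arm(
  deltas="-0.23 0.961 0 0 0 0.88;-0.23 0.961 0 0 0 0.88;-0.23 0.961 0 0 0 0.88;-0.23 0.961 0 0 0 0.88;-0.23 0.961 0 0 0 0.88;-0.23 0.961 0 0 0 0.88;-0.23 0.961 0 0 0 0.88;-0.23 0.961 0 0 0 0.88;-0.23 0.961 0 0 0 0.88;-0.23 0.961 0 0 0 0.88;0 0 0 0 0 0;0 0 0 0 0 0",
)

```text
time: 46.82
eef_pos: [0.4187, 0.1786, 0.192]
tcp_rot: [-0.085, 0.996, -0.0, -0.0]
contact_force: [-0.2, -0.3, 0.1]
opening: 1.001
finger_force: 0.0
```

```bash
python3 - <<'E'
from h import *
t=Cam("top");s=Cam("scene")
a=cv2.resize(t.img[170:300,360:560],(600,390),interpolation=cv2.INTER_CUBIC)
b=cv2.resize(s.img[160:260,345:500],(600,387),interpolation=cv2.INTER_CUBIC)
cv2.imwrite("pics/i.png",cv2.resize(np.vstack([b,a]),None,fx=.75,fy=.75));x=get_state();print(x["eef_pos"],x["tcp_rot"],x["contact_force"])
E
```

```text
[0.41881996 0.1783532  0.19198331] [-8.47426087e-02  9.96402869e-01 -1.13329385e-04  7.91212700e-06] [0.01166692 0.24979834 0.71819762]
```

View pics/i.png

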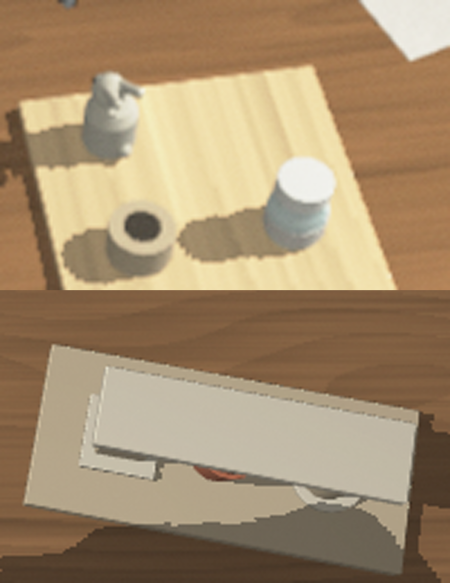

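The shelf lies on the props, with top corners at (107,367), (418,412), (408,502) and (95,445). The rabbit stands untouched at (112,120).

```bash
python3 - <<'E'
from h import *
t=Cam("top");s=Cam("scene")
q=t.w((np.array([(107,367),(418,412),(408,502),(95,445)])-[0,290.25])/2.25+[360,170],.104);print(q.round(4),q.mean(0),np.degrees(np.arctan2(*(q[0]-q[1])[1::-1])))
b=s.w(np.array([(112,128)])/(.75*600/155)+[345,160],.035);print(b,s.p([(.419,.179,z) for z in(.01,.035,.08)])-[345,160],.75*600/155)
E
```

```text
[[ 0.568  -0.1428  0.104 ]
 [ 0.5347 -0.3585  0.104 ]
 [ 0.4713 -0.3463  0.104 ]
 [ 0.5119 -0.1325  0.104 ]] [ 0.52148578 -0.24500185  0.104     ] 81.21089007578817
[[0.42764639 0.17869146 0.035     ]] [[37.06985179 48.09817815]
 [37.93157682 41.07120658]
 [39.5492751  27.87962044]] 2.903225806451613
```

jog_arm(
  deltas="0 0 -1 0 0 0;0 0 -1 0 0 0;0 0 -1 0 0 0;0 0 -1 0 0 0;0 0 -1 0 0 0;0 0 0 0 0 0",
)

```text
time: 47.78
eef_pos: [0.4174, 0.1783, 0.0904]
tcp_rot: [-0.085, 0.996, -0.0, -0.002]
contact_force: [-0.2, -0.7, -0.9]
opening: 1.0
finger_force: 0.0
```

jog_arm(
  deltas="0.1 0 -0.9 0 0 0;0 0 -0.9 0 0 0;0 0 -0.6 0 0 0;0 0 -0.35 0 0 0;0 0 0 0 0 0;0 0 0 0 0 0",
)

```text
time: 48.52
eef_pos: [0.4212, 0.179, 0.0375]
tcp_rot: [-0.085, 0.996, 0.0, 0.001]
contact_force: [-0.3, -0.8, 0.6]
opening: 0.999
finger_force: 0.0
```

jog_arm(
  deltas="0 0 0 0 0 0;0 0 0 0 0 0;0 0 0 0 0 0;0 0 0 0 0 0;0 0 0 0 0 0",
  gripper=0,
  squeeze=25,
)

```text
time: 49.15
eef_pos: [0.421, 0.179, 0.0373]
tcp_rot: [-0.085, 0.996, 0.0, 0.0]
contact_force: [-0.7, -0.1, 3.4]
opening: 0.475
finger_force: 25.9
```

jog_arm(
  deltas="0 0 0.5 0 0 0;0 0 1 0 0 0;0 0 1 0 0 0;0 0 1 0 0 0;0 0 1 0 0 0;0 0 1 0 0 0;0 0 1 0 0 0;0 0 0.5 0 0 0;0.321 -0.957 0 0 0 0;0.321 -0.957 0 0 0 0;0.321 -0.957 0 0 0 0;0.321 -0.957 0 0 0 0;0.321 -0.957 0 0 0 0;0.321 -0.957 0 0 0 0;0.321 -0.957 0 0 0 0;0.321 -0.957 0 0 0 0;0.321 -0.957 0 0 0 0;0.321 -0.957 0 0 0 0;0.321 -0.957 0 0 0 0;0.321 -0.957 0 0 0 0",
)

```text
time: 51.65
eef_pos: [0.498, -0.0519, 0.1768]
tcp_rot: [-0.085, 0.996, 0.0, -0.0]
contact_force: [-0.2, -0.1, -1.1]
opening: 0.475
finger_force: 25.7
```

jog_arm(
  deltas="0.321 -0.957 0 0 0 0;0.321 -0.957 0 0 0 0;0.321 -0.957 0 0 0 0;0.321 -0.957 0 0 0 0;0.321 -0.957 0 0 0 0;0.321 -0.957 0 0 0 0;0 0 -0.6 0 0 0;0 0 -0.6 0 0 0;0 0 -0.5 0 0 0;0 0 0 0 0 0;0 0 0 0 0 0",
)

```text
time: 53.02
eef_pos: [0.5364, -0.1653, 0.1431]
tcp_rot: [-0.086, 0.996, -0.0, 0.0]
contact_force: [0.6, -0.0, -0.9]
opening: 0.476
finger_force: 25.7
```

```bash
python3 - <<'E'
from h import *
s=Cam("scene")
cv2.imwrite("pics/j.png",cv2.resize(s.img[150:310,110:310],None,fx=3,fy=3,interpolation=cv2.INTER_CUBIC));x=get_state();print(x["eef_pos"],x["contact_force"])
E
```

```text
[ 0.53656933 -0.16551246  0.14343625] [ 0.13649263  0.72412106 -1.29572122]
```

View pics/j.png

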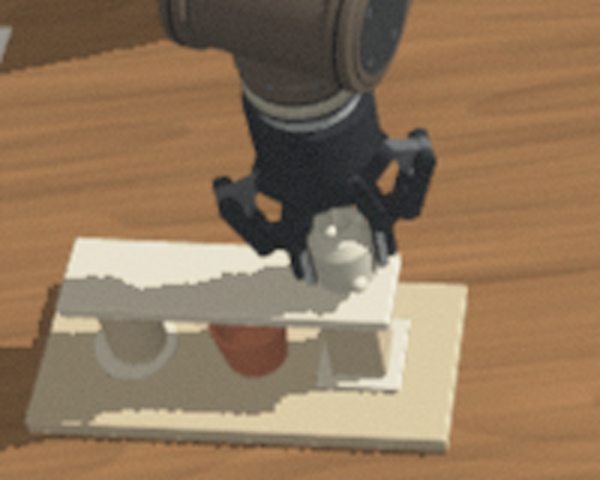

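The rabbit is held upright over the square prop's end, at crop (342,250).

jog_arm(
  deltas="0 0 -0.3 0 0 0;0 0 -0.2 0 0 0;0 0 -0.1 0 0 0;0 0 0 0 0 0;0 0 0 0 0 0",
)

```text
time: 53.7
eef_pos: [0.5364, -0.1657, 0.1313]
tcp_rot: [-0.085, 0.996, -0.0, 0.0]
contact_force: [-1.5, 0.7, 3.5]
opening: 0.475
finger_force: 26.0
```

jog_arm(
  deltas="0 0 0 0 0 0;0 0 0 0 0 0;0 0 0 0 0 0;0 0 0 0 0 0;0 0 0.4 0 0 0;0 0 1 0 0 0;0 0 1 0 0 0;0 0 1 0 0 0;0 0 1 0 0 0;0 0 1 0 0 0;0 1 0 0 0 0;0 1 0 0 0 0;0 1 0 0 0 0;0 1 0 0 0 0;0 1 0 0 0 0;0 1 0 0 0 0;0 1 0 0 0 0;0 1 0 0 0 0;0 1 0 0 0 0;0 1 0 0 0 0",
  gripper=1,
)

```text
time: 56.2
eef_pos: [0.5362, 0.0357, 0.239]
tcp_rot: [-0.085, 0.996, -0.0, 0.0]
contact_force: [0.2, 0.1, 0.1]
opening: 1.001
finger_force: 0.0
```

```bash
python3 - <<'E'
from h import *
t=Cam("top");s=Cam("scene")
a=cv2.resize(t.img[160:300,360:560],(600,420),interpolation=cv2.INTER_CUBIC)
b=cv2.resize(s.img[180:310,110:310],(600,390),interpolation=cv2.INTER_CUBIC)
cv2.imwrite("pics/k.png",cv2.resize(np.vstack([b,a]),None,fx=.73,fy=.73));x=get_state();print(x["eef_pos"],x["contact_force"])
print((s.p([(.5365,-.1657,.104),(.5365,-.1657,.125)])-[110,180])*2.19,(t.p([(.5365,-.1657,.13)])-[360,160])*2.19+[0,285])
E
```

```text
[0.53607957 0.0362904  0.23888448] [ 0.8666532  -0.16228694 -0.32900515]
[[254.31111566 140.82598925]
 [251.23992953 127.22918833]] [[144.77497032 415.96685051]]
```

View pics/k.png

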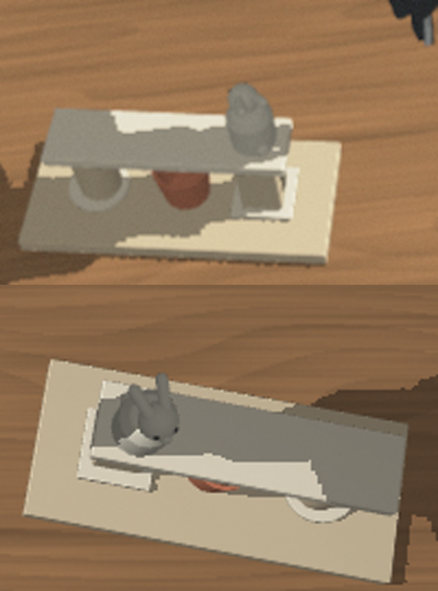

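The final pictures show everything upright: the rabbit at (250,125) in the scene part, above the square prop, the shelf level, and the gripper clear. I'm handing it in.

```bash
python3 -c "
from plant import ctrl
print(ctrl.sign_off())"
```

```text
the job is handed in; nothing more can be done
None
```

The tier is built and handed in at about 56 s. In the last camera check both props stood on their setters, the cup was between them, the shelf was level, and the rabbit was upright above the square prop. All measured offsets were within limits; the sign-off returned no verdict.

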